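# Put a capacitor away in the component carousel

## Task

Put the loose blue capacitor away in the carousel: turn the round cover by its knob until the opening lines up with the compartment that has the blue mark on the rim, then put the blue capacitor into that compartment and leave the cover lined up over it. Leave the orange and black capacitors and the screwdriver where they are.

Things in the scene. Friction and masses are not known exactly. Their poses are not given: they have to be found in the camera images.
- carousel: Round dark tray screwed to the bench, 248 mm across, 50 mm high; origin at the centre of its underside, on the turning axis of the cover, z up. Inside, a 6 mm floor and five equal 72-degree compartments (inner radius 22 mm, outer 112 mm, 3 mm dividers up to 48 mm). The 12 mm wide rim carries one coloured mark at the middle of each compartment: blue towards the tray's own +x, then, counter-clockwise seen from above, yellow, red, green, white
- blue_bay (a point): Point on the floor (6 mm above the bench) of the blue-marked compartment, on its middle line, 75 mm from the cover's axis. Its axes are the tray's (x outward)
- opening (a point): Middle of the cover's open sector, 75 mm from the axis, at the cover's upper face (54 mm above the bench); its x axis points outward. The cover is a light grey disc, radius 112 mm, 4 mm thick (50 to 54 mm above the bench), with one 64-degree sector cut out to its edge and a metal hub of radius 27 mm, 58 mm high. It turns about the tray's vertical axis, freely either way without stops, stays where it is left, and needs about 0.12 N m (2 N at the knob)
- knob_top (a point): Centre of the top of the black upright finger knob on the cover, 86 mm above the bench: 16 mm in diameter, rising 32 mm above the cover (the lowest 3 mm is a collar of 26 mm diameter), 62 mm from the axis, exactly opposite the opening. It is fixed to the cover and travels round with it
- blue_cap: Blue can capacitor, loose, standing upright on the bench: diameter 25 mm, height 40 mm, 22 to 45 g; origin at the centre of its underside, z along the can
- blue_cap_center (a point): Centre of the blue capacitor, 20 mm above its underside
- orange_cap: Orange capacitor of the same size, standing on the bench, to be left alone; origin at the centre of its underside
- black_cap: Black capacitor of the same size, standing on the bench, to be left alone; origin at the centre of its underside
- screwdriver: Screwdriver with a yellow handle, 170 mm long, lying on the bench beyond the work, to be left alone; handle to its own -x

How it is judged:
By the outcome, as a careful person would: the job done as asked, in the order asked, and still so for the second after the job is handed in, with the robot touching nothing.
It also fails if it takes over 64 s, if anything falls off the work surface, if the arm or the gripper's body presses on something with over 40 N, if the wrist force passes 120 N, or if a joint passes its speed limit or range.

## Robot

A 7-joint arm with a two-finger parallel gripper is mounted at the origin on the work surface. World frame = base frame: x ahead of the robot, y to its left, z up, the work surface at z = 0. Lengths are in mm, angles in rad, forces in N, time in s.
With the tool pointing down it reaches from about 425 to 975 mm from the base axis. Payload 16.7 kg.
Tool frame: the origin (TCP) lies midway between the tips of the shut fingers; the grasp point (between the pads) lies 19 mm behind it; z points along the fingers, y is the direction in which the jaws open and shut (so a half turn about z gives the same grasp; the last joint's range is limited). The gripper opens to 85 mm and grips with 20 to 120 N. Pads are 22 mm wide; open, the fingers measure 114 mm over their backs; the gripper's body (76 mm by 85 mm) begins 54 mm behind the grasp point. The pads swing forward as they close: fully open they stand 13 mm farther back than shut.
Start: joints at [1.139, 0.426, 0.074, 1.606, -0.034, 1.111, -0.067], TCP at [188.325, -648.159, 231.302] pointing down, gripper open.
Joint ranges: [-2.85, 2.85], [-0.5, 2.14], [-1.23, 1.37], [0.21, 2.46], [-1.02, 4.16], [0.16, 2.05], [-2.73, 2.73]. Speed limits (rad/s): [1.89, 1.89, 2.39, 2.39, 3.01, 3.01, 3.01].

## Interface

Orientations are given as a unit quaternion [x, y, z, w].
In Python, from bench import robot, viewer gives the robot as it stands. The module is installed in compiled form; this text tells all that it offers.
- The arm moves only by the tool apply_moves, never from a script. Its argument "increments" is a list of rows, each an object of numbers: "hand": the opening in per cent of the stroke, from 0 (shut) to 100 (fully open); "dx", "dy", "dz": the shift along the world's x, y, z in mm; "wx", "wy", "wz": the turn, a rotation vector about the world's x, y, z in rad. A call has 1 to 10 rows; each row shifts and turns the pose as measured when the row begins; what a row does not reach is not made up. A row lasts 1/10 s, in which the tool goes at most 50 mm and 8.59 degrees, less where a joint would pass 70% of its speed; a pose out of reach is approached as far as the arm can. A call is refused whole if a number of a shift passes 50 or a number of a turn 0.15, either way. A call with a gripper value outside its range is refused whole. The fingers move at their own pace and stop on an object; the grip force is fixed at half the most. Time passes only in rows, so rows that do not move let the fingers close. It gives the time, the measured TCP pose, the force and the opening at its end, in the units of the state.
- robot.read_state(): the state, without advancing time (a new reading comes with each control period).
- viewer.grab_frame(name): name is "side" or "top"; returns a dict with "color" (480x640x3 uint8, blue, green, red), "K" (3x3 intrinsics, pixels), "R" (3x3) and "t" (3): a world point X has camera coordinates R X + t. Camera axes: x right, y down, z forward; pixel columns grow to the right and rows downward; lengths in mm; the calibration is good to about 2 mm. A picture is of the moment at which its call begins. There is no depth.
- robot.hand_in(): hands the job in, once; it reports no verdict.
The state is a dict: "time_s": time; "joint_pos": joint angles; "joint_velocities": joint speeds; "effort": joint torques, N m; "tool_pos": TCP position; "ee_rot": TCP orientation; "ft_force": force on the tool from outside, world axes, zero at the start; "ft_torque": the same for the moment, N m; "opening": finger opening in mm.
Only numpy, scipy, OpenCV 4.12 (cv2) and the standard library are available. Lean on these libraries where they do the work, as an engineer would, in place of code of your own. Each camera call takes 0.05 s, during which the arm holds its last target.

## Working session

There is one attempt and no reset: what is moved stays moved. The work goes in short steps, Python scripts to look and compute and a tool call to move; the robot and the scene stay as the last step left them, time stands still between calls to the robot, and variables do not carry over. Pictures are saved under pics/ and viewed, and the job is handed in when it is done.

Besides the shell and the picture viewer there is one more tool, called after "Emit:" by a JSON object that holds its "method" and its "body", one argument or row to a line. apply_moves: Moves the arm, as the interface text tells. Its arguments: {"type":"object","properties":{"increments":{"type":"array","items":{"type":"object","properties":{"hand":{"type":"number"},"dx":{"type":"number"},"dy":{"type":"number"},"dz":{"type":"number"},"wx":{"type":"number"},"wy":{"type":"number"},"wz":{"type":"number"}}}}},"required":["increments"]}

```bash
mkdir -p pics
python3 - <<'E'
from bench import robot, viewer
import cv2
for n in("top","side"):
    f=viewer.grab_frame(n); cv2.imwrite(f"pics/{n}0.png",f["color"]); print(n,f["K"],f["R"],f["t"])
s=robot.read_state(); print({k:s[k] for k in("time_s","tool_pos","ee_rot","opening","ft_force")})
E
```

```text
top [[586.02691861   0.         314.8343585 ]
 [  0.         586.02691861 251.04656685]
 [  0.           0.           1.        ]] [[ 0.01585218 -0.99987322  0.00149893]
 [-0.97611051 -0.0158003  -0.21669938]
 [ 0.21669559  0.00197204 -0.97623723]] [-25.19268022 607.54435726 944.23564635]
side [[604.59318735   0.         311.97909266]
 [  0.         604.59318735 243.70944854]
 [  0.           0.           1.        ]] [[ 7.69889024e-01 -6.38177778e-01  1.14808631e-04]
 [-4.75947706e-01 -5.74296691e-01 -6.66075891e-01]
 [ 4.25140766e-01  5.12749875e-01 -7.45883969e-01]] [-479.99856609  337.34844006  798.70686515]
{'time_s': 0.1, 'tool_pos': array([ 188.20627184, -647.86270117,  230.65514925]), 'ee_rot': array([ 9.90022215e-01,  1.40910165e-01, -1.32045536e-04, -5.67936630e-04]), 'opening': 85.5712593219623, 'ft_force': array([-0.04985911, -0.01957418,  0.28722849])}
```

View pics/top0.png

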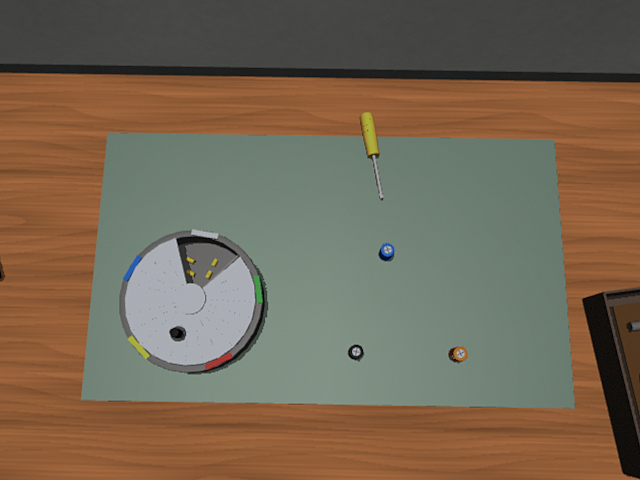

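View pics/side0.png

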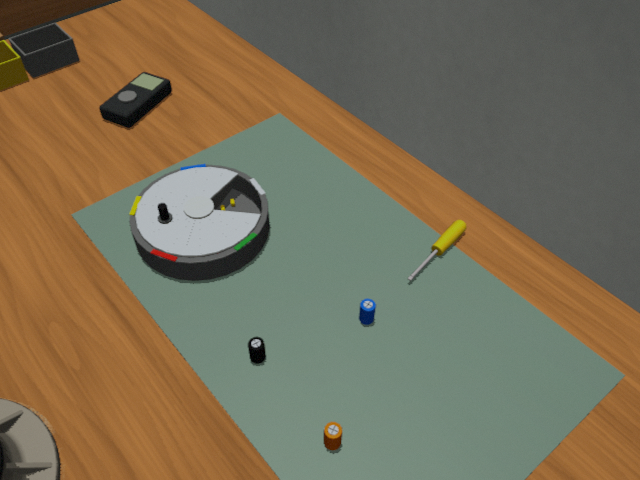

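```bash
cat > h.py <<'E'
import numpy as np, cv2
from bench import robot, viewer
def ray(f,uv,z):
    d=f["R"].T@np.linalg.inv(f["K"])@np.array([uv[0],uv[1],1.]); c=-f["R"].T@f["t"]
    return c+d*(z-c[2])/d[2]
def proj(f,X):
    p=f["K"]@(f["R"]@np.array(X,float)+f["t"]); return p[:2]/p[2]
def blobs(f,lo,hi,amin=25):
    m=cv2.inRange(cv2.cvtColor(f["color"],cv2.COLOR_BGR2HSV),np.array(lo),np.array(hi))
    n,l,s,c=cv2.connectedComponentsWithStats(m)
    return [(s[i,4],c[i].round(1),s[i,:4]) for i in range(1,n) if s[i,4]>=amin]
E
python3 - <<'E'
from h import *
R={"blue":((105,120,60),(125,255,255)),"yellow":((22,130,100),(34,255,255)),"red":((0,180,80),(5,255,255)),"red2":((174,180,80),(180,255,255)),"green":((50,130,60),(75,255,255)),"black":((0,0,0),(180,255,28))}
for n in("top","side"):
    f=viewer.grab_frame(n)
    for k,(a,b) in R.items():
        for bl in blobs(f,a,b):
            if bl[0]<3000: print(n,k,bl[0],bl[1],bl[2],"z50",ray(f,bl[1],50).round(1),"z20",ray(f,bl[1],20).round(1)[:2])
    c=f["color"]
    if n=="top": z=cv2.resize(c[215:385,105:285],None,fx=4,fy=4,interpolation=cv2.INTER_CUBIC)[:600]
    else: z=cv2.resize(c[150:290,115:285],None,fx=4,fy=4,interpolation=cv2.INTER_CUBIC)
    cv2.imwrite(f"pics/{n}z.png",z)
    z=c[235:370,340:475] if n=="top" else c[290:455,240:390]
    cv2.imwrite(f"pics/{n}c.png",cv2.resize(z,None,fx=3.5,fy=3.5,interpolation=cv2.INTER_CUBIC))
E
```

```text
top blue 97 [386.7 250. ] [381 243  13  14] z50 [ 615.5 -141.5   50. ] z20 [ 622.3 -145.2]
top blue 145 [131.7 267.8] [123 255  19  26] z50 [576.5 303.1  50. ] z20 [582.1 312.7]
top yellow 490 [369.2 132.9] [361 112  18  43] z50 [ 835.4 -111.7   50. ] z20 [ 848.8 -114.5]
top yellow 30 [190.  259.4] [187 257   8   6] z50 [593.1 202.5  50. ] z20 [599.2 209.1]
top yellow 29 [214. 262.] [211 259   7   7] z50 [589.1 160.3  50. ] z20 [595.1 165.6]
top yellow 26 [190.6 272.4] [187 270   8   6] z50 [570. 200.  50.] z20 [575.4 206.5]
top yellow 29 [208. 274.] [205 271   7   7] z50 [567.7 169.6  50. ] z20 [573.  175.2]
top yellow 154 [138.4 346.7] [128 336  22  23] z50 [441.  280.4  50. ] z20 [442.5 289.3]
top green 132 [257.9 289.4] [255 276   8  27] z50 [542.1  81.9  50. ] z20 [546.6  84.9]
top black 146 [23.4 68.1] [ 0 64 53  9] z50 [955.5 538.9  50. ] z20 [972.5 555.5]
top black 96 [100.1  67.4] [80 66 53  7] z50 [959.4 394.7  50. ] z20 [976.4 407. ]
top black 41 [175.5  67.4] [163  67  28   3] z50 [961.8 252.7  50. ] z20 [978.9 260.8]
top black 55 [246.3  68.6] [230  68  33   4] z50 [961.
[... 1648 characters left out ...]
[450.1 234.9] [433 220  33  32] z50 [ 826.9 -129.3   50. ] z20 [ 851.6 -114. ]
side red 126 [164.2 255. ] [151 250  26  12] z50 [422.3 146.4  50. ] z20 [431.3 172.5]
side green 130 [244.8 241.2] [234 233  23  18] z50 [544.7  85.5  50. ] z20 [558.5 109.2]
side black 785 [137.7 108.3] [100  81  71  47] z50 [590.6 543.5  50. ] z20 [606.1 585. ]
side black 117 [163.2 211.9] [158 204  11  16] z50 [473.1 236.6  50. ] z20 [484.1 266.1]
side black 106 [262.6 235.4] [253 219  16  32] z50 [576.2  76.9  50. ] z20 [591.3 100.2]
side black 251 [256.8 352.6] [249 338  16  25] z50 [ 430.1 -106.1   50. ] z20 [439.4 -89.9]
side black 110 [  1.1 460.8] [  0 443   4  37] z50 [ 79.8 -25.7  50. ] z20 [75.5 -6.4]
```

View pics/topz.png

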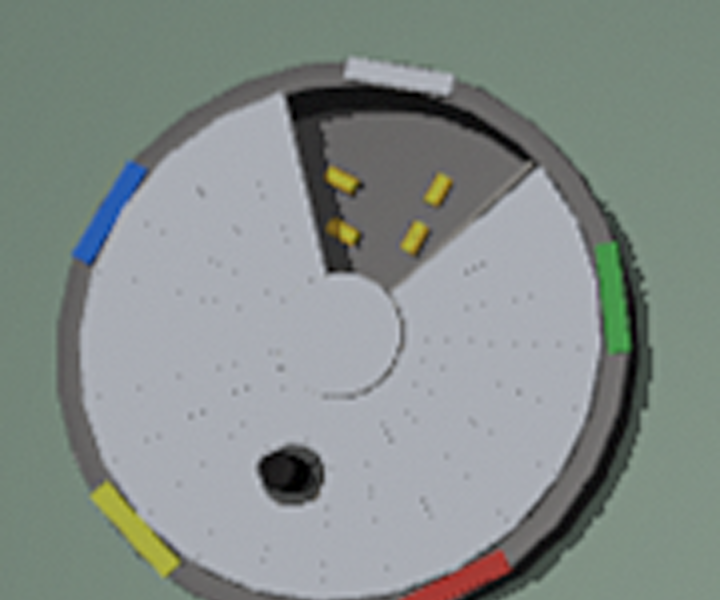

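View pics/sidez.png

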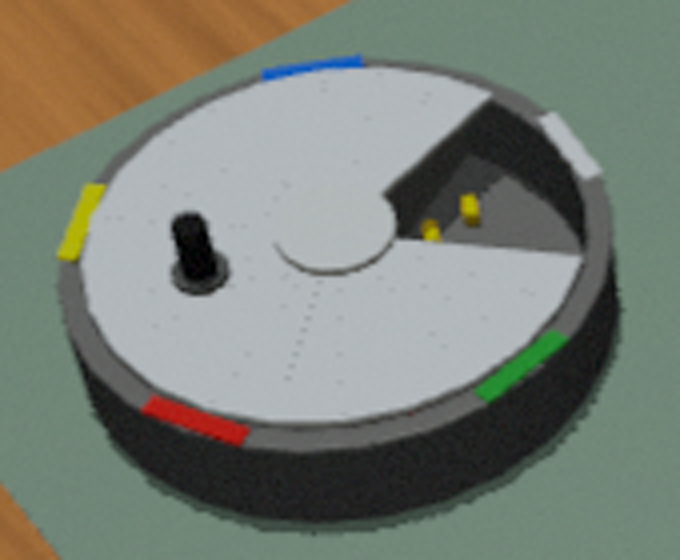

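View pics/topc.png

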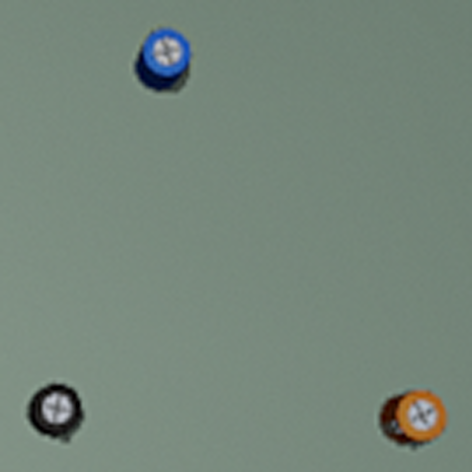

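View pics/sidec.png

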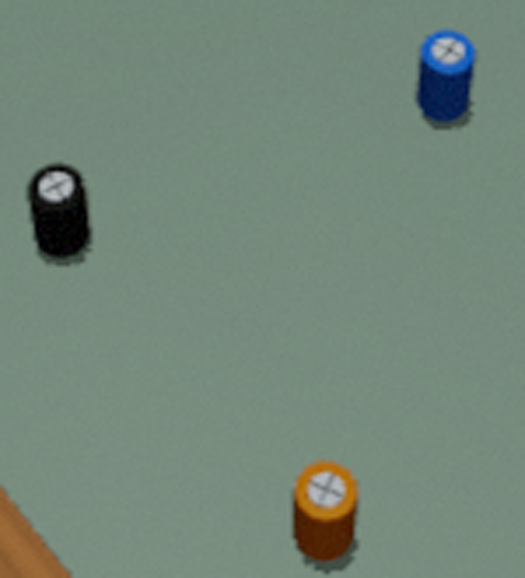

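Run:
```python
from h import *
from scipy.optimize import least_squares
T=viewer.grab_frame("top");S=viewer.grab_frame("side")
k={'b':0,'y':72,'r':144,'g':216,'w':288}
top={'b':(131.7,267.8),'y':(138.4,346.7),'g':(257.9,289.4),'w':(105+399/4,215+77/4)}
side={'b':(192.4,166.4),'y':(134.8,205.1),'r':(164.2,255),'g':(244.8,241.2),'w':(115+571/4,150+147/4)}
for name,sets in (("top",[(T,top)]),("side",[(S,side)]),("both",[(T,top),(S,side)])):
    def res(p):
        r=[]
        for f,d in sets:
            for c,uv in d.items():
                a=p[2]+np.radians(k[c]); r+=list(proj(f,[p[0]+118*np.cos(a),p[1]+118*np.sin(a),50])-uv)
        return r
    s=least_squares(res,[500,190,1]); print(name,s.x.round(3),np.degrees(s.x[2]).round(1),np.round(res(s.x),1))
print("cap",ray(T,(387.1,249.6),40),ray(S,(368,304.3),40))
print("knob",ray(T,(176,332.5),86),ray(S,(162.2,205.5),86))
print("opening corners z54 top",[ray(T,(105+u/4,215+v/4),54).round(1) for u,v in((284,95),(542,166))])
print("opening corners z54 side",[ray(S,(115+u/4,150+v/4),54).round(1) for u,v in((492,98),(583,255))])
print("cams",-T["R"].T@T["t"],-S["R"].T@S["t"])
```

```text
top [523.368 197.756   1.101] 63.1 [ 0.1 -0.2 -0.5  0.7  0.4  0.1 -0.  -0.6]
side [526.375 201.331   1.105] 63.3 [ 0.4  0.6  0.1  0.  -0.6 -0.1  0.6  0.  -0.4 -0.5]
both [524.722 199.004   1.102] 63.1 [-0.6 -0.9 -1.1 -0.1 -0.3 -0.8 -0.8 -1.4  0.5  1.5 -0.   1.  -0.9  1.2
  0.4  1.3 -0.3  0.6]
cap [ 618.48286976 -143.46126169   40.        ] [ 621.57969031 -141.71923273   40.        ]
knob [463.07561629 209.98144547  86.        ] [466.56371333 215.84571857  86.        ]
opening corners z54 top [array([628.8, 228.5,  54. ]), array([598.8, 114. ,  54. ])]
opening corners z54 side [array([631.7, 229.4,  54. ]), array([602.9, 117.9,  54. ])]
cams [ 388.81808893  -17.45216824 1053.49024132] [ 190.54299511 -522.12317097  820.49741696]
```

Emit:
{"method": "apply_moves", "body": {
  "increments": [
    {"dx": 40, "dy": 40, "hand": 100},
    {"dx": 40, "dy": 40},
    {"dx": 40, "dy": 40},
    {"dx": 40, "dy": 40},
    {"dx": 40, "dy": 40},
    {"dx": 40, "dy": 40},
    {"dx": 40, "dy": 40},
    {"dx": 40, "dy": 40},
    {"dx": 40, "dy": 40},
    {"dx": 40, "dy": 40}
  ]
}}

```text
invalid input
```

```bash
cat > st.py <<'E'
from h import *
from scipy.spatial.transform import Rotation as Ro
s=robot.read_state(); m=Ro.from_quat(s["ee_rot"]).as_matrix()
print(s["time_s"],"tcp",s["tool_pos"].round(1),"jawdeg",np.degrees(np.arctan2(m[1,1],m[0,1])).round(1),"z",m[:,2].round(3),"q",np.round(s["joint_pos"],2),"F",s["ft_force"].round(1),"op",round(s["opening"],1))
E
python3 st.py
```

```text
0.3 tcp [ 188.3 -648.1  231.1] jawdeg -73.8 z [-0.  0. -1.] q [ 1.14  0.43  0.07  1.61 -0.03  1.11 -0.07] F [-0.4  0.1 -0.1] op 85.3
```

Emit:
{"method": "apply_moves", "body": {
  "increments": [
    {"dx": 40, "dy": 40, "dz": 0, "wx": 0, "wy": 0, "wz": 0, "hand": 100},
    {"dx": 40, "dy": 40, "dz": 0, "wx": 0, "wy": 0, "wz": 0, "hand": 100},
    {"dx": 40, "dy": 40, "dz": 0, "wx": 0, "wy": 0, "wz": 0, "hand": 100},
    {"dx": 40, "dy": 40, "dz": 0, "wx": 0, "wy": 0, "wz": 0, "hand": 100},
    {"dx": 40, "dy": 40, "dz": 0, "wx": 0, "wy": 0, "wz": 0, "hand": 100},
    {"dx": 40, "dy": 40, "dz": 0, "wx": 0, "wy": 0, "wz": 0, "hand": 100},
    {"dx": 40, "dy": 40, "dz": 0, "wx": 0, "wy": 0, "wz": 0, "hand": 100},
    {"dx": 40, "dy": 40, "dz": 0, "wx": 0, "wy": 0, "wz": 0, "hand": 100},
    {"dx": 40, "dy": 40, "dz": 0, "wx": 0, "wy": 0, "wz": 0, "hand": 100},
    {"dx": 40, "dy": 40, "dz": 0, "wx": 0, "wy": 0, "wz": 0, "hand": 100}
  ]
}}

```text
time_s: 1.3
tool_pos: [540.1, -290.1, 231.5]
ee_rot: [0.991, 0.134, -0.001, 0.001]
ft_force: [-0.2, -1.5, -0.2]
opening: 85.4
```

```bash
python3 st.py
```

```text
1.3 tcp [ 540.1 -290.1  231.5] jawdeg -74.6 z [-0.001 -0.003 -1.   ] q [ 0.49  0.33 -0.13  1.74  0.05  1.07 -0.96] F [-0.2 -1.5 -0.2] op 85.4
```

Emit:
{"method": "apply_moves", "body": {
  "increments": [
    {"dx": -3, "dy": 45, "dz": 0, "wx": 0, "wy": 0, "wz": -0.05, "hand": 100},
    {"dx": -3, "dy": 45, "dz": 0, "wx": 0, "wy": 0, "wz": -0.05, "hand": 100},
    {"dx": -3, "dy": 45, "dz": 0, "wx": 0, "wy": 0, "wz": -0.05, "hand": 100},
    {"dx": -5, "dy": 45, "dz": 0, "wx": 0, "wy": 0, "wz": -0.05, "hand": 80},
    {"dx": -8, "dy": 45, "dz": 0, "wx": 0, "wy": 0, "wz": -0.05, "hand": 60},
    {"dx": -8, "dy": 45, "dz": -5, "wx": 0, "wy": 0, "wz": -0.05, "hand": 50},
    {"dx": -8, "dy": 45, "dz": -10, "wx": 0, "wy": 0, "wz": -0.05, "hand": 50},
    {"dx": -8, "dy": 45, "dz": -10, "wx": 0, "wy": 0, "wz": -0.05, "hand": 50},
    {"dx": -8, "dy": 45, "dz": -10, "wx": 0, "wy": 0, "wz": -0.05, "hand": 50},
    {"dx": -8, "dy": 45, "dz": -10, "wx": 0, "wy": 0, "wz": -0.05, "hand": 50}
  ]
}}

```text
time_s: 2.3
tool_pos: [479.4, 178.2, 186.9]
ee_rot: [0.992, -0.124, 0.003, 0.001]
ft_force: [0.4, -0.4, 0.5]
opening: 42.6
```

```bash
python3 st.py
```

```text
2.3 tcp [479.4 178.2 186.9] jawdeg -104.2 z [ 0.005 -0.002 -1.   ] q [-0.18  0.23 -0.35  2.    0.1   0.93 -2.4 ] F [ 0.4 -0.4  0.5] op 42.6
```

Emit:
{"method": "apply_moves", "body": {
  "increments": [
    {"dx": -7, "dy": 19, "dz": -10, "wx": 0, "wy": 0, "wz": -0.02, "hand": 50},
    {"dx": -7, "dy": 19, "dz": -20, "wx": 0, "wy": 0, "wz": -0.01, "hand": 50},
    {"dx": 0, "dy": 2, "dz": -25, "wx": 0, "wy": 0, "wz": 0, "hand": 50},
    {"dx": 0, "dy": 1, "dz": -20, "wx": 0, "wy": 0, "wz": 0, "hand": 50},
    {"dx": 0, "dy": 0, "dz": 0, "wx": 0, "wy": 0, "wz": 0, "hand": 50}
  ]
}}

```text
time_s: 2.8
tool_pos: [461.9, 229.4, 109.5]
ee_rot: [0.991, -0.135, 0.003, -0.001]
ft_force: [-0.6, -0.5, -0.1]
opening: 42.7
```

```bash
python3 st.py
cat > pic.py <<'E'
import sys
from h import *
tag=sys.argv[1]; a=[]
for n,(u,v) in(("top",(100,210)),("side",(100,120))):
    f=viewer.grab_frame(n); z=f["color"][v:v+180,u:u+200] 
    a.append(cv2.resize(z,None,fx=2,fy=2,interpolation=cv2.INTER_CUBIC))
cv2.imwrite(f"pics/{tag}.png",np.hstack(a))
E
python3 pic.py p1
```

```text
2.8 tcp [461.9 229.4 109.5] jawdeg -105.5 z [ 0.006  0.001 -1.   ] q [-0.28  0.34 -0.36  2.06  0.17  0.77 -2.59] F [-0.6 -0.5 -0.1] op 42.7
```

View pics/p1.png

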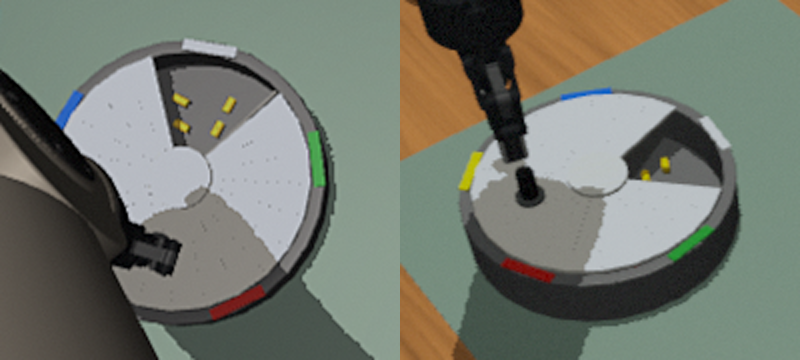

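Emit:
{"method": "apply_moves", "body": {
  "increments": [
    {"dx": 3, "dy": -9, "dz": 0, "wx": 0, "wy": 0, "wz": 0, "hand": 50},
    {"dx": 0, "dy": -3, "dz": 0, "wx": 0, "wy": 0, "wz": 0, "hand": 50},
    {"dx": 0, "dy": 0, "dz": 0, "wx": 0, "wy": 0, "wz": 0, "hand": 50}
  ]
}}

```text
time_s: 3.2
tool_pos: [468.3, 216.0, 114.6]
ee_rot: [0.991, -0.136, 0.006, -0.002]
ft_force: [-0.2, 0.0, 0.1]
opening: 42.5
```

```bash
python3 st.py; python3 pic.py p2
python3 - <<'E'
from h import *
S=viewer.grab_frame("side");t=robot.read_state()["tool_pos"]
print("tcp px in p2 right:",(proj(S,t)-[100,120])*2+[400,0], "knob top est",(proj(S,[465.4,216.6,86])-[100,120])*2+[400,0])
E
```

```text
3.2 tcp [468.3 216.  114.6] jawdeg -105.7 z [ 0.012  0.003 -1.   ] q [-0.26  0.33 -0.35  2.06  0.17  0.77 -2.56] F [-0.2  0.   0.1] op 42.5
tcp px in p2 right: [519.18681629 145.93142045] knob top est [522.7729923  171.13194183]
```

View pics/p2.png

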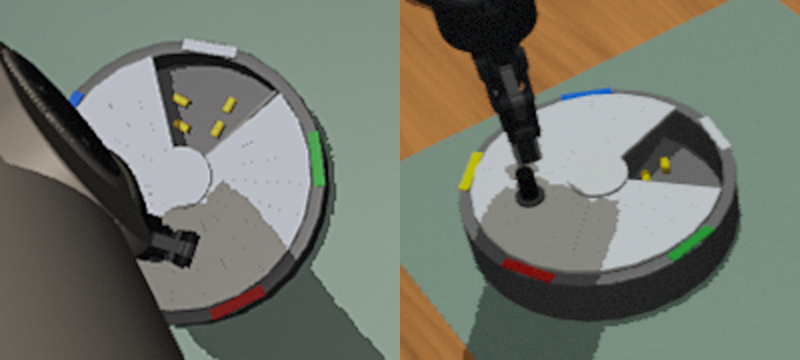

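Emit:
{"method": "apply_moves", "body": {
  "increments": [
    {"dx": -2, "dy": 0, "dz": -16, "wx": 0, "wy": 0, "wz": 0.02, "hand": 50},
    {"dx": 0, "dy": 0, "dz": -16, "wx": 0, "wy": 0, "wz": 0, "hand": 50},
    {"dx": 0, "dy": 0, "dz": -8, "wx": 0, "wy": 0, "wz": 0, "hand": 50},
    {"dx": 0, "dy": 0, "dz": -3, "wx": 0, "wy": 0, "wz": 0, "hand": 50},
    {"dx": 0, "dy": 0, "dz": 0, "wx": 0, "wy": 0, "wz": 0, "hand": 50}
  ]
}}

```text
time_s: 3.85
tool_pos: [466.5, 217.6, 71.2]
ee_rot: [0.992, -0.126, 0.006, -0.003]
ft_force: [-0.2, 1.0, 0.3]
opening: 43.0
```

```bash
python3 st.py
```

```text
3.85 tcp [466.5 217.6  71.2] jawdeg -104.4 z [ 0.013  0.004 -1.   ] q [-0.28  0.39 -0.34  2.09  0.21  0.68 -2.58] F [-0.2  1.   0.3] op 43.0
```

Down 9 more, then close.

Emit:
{"method": "apply_moves", "body": {
  "increments": [
    {"dx": 0, "dy": 0, "dz": -7, "wx": 0, "wy": 0, "wz": 0, "hand": 50},
    {"dx": 0, "dy": -1, "dz": -2, "wx": 0, "wy": 0, "wz": 0, "hand": 50},
    {"dx": 0, "dy": 0, "dz": 0, "wx": 0, "wy": 0, "wz": 0, "hand": 30},
    {"dx": 0, "dy": 0, "dz": 0, "wx": 0, "wy": 0, "wz": 0, "hand": 0},
    {"dx": 0, "dy": 0, "dz": 0, "wx": 0, "wy": 0, "wz": 0, "hand": 0},
    {"dx": 0, "dy": 0, "dz": 0, "wx": 0, "wy": 0, "wz": 0, "hand": 0},
    {"dx": 0, "dy": 0, "dz": 0, "wx": 0, "wy": 0, "wz": 0, "hand": 0}
  ]
}}

```text
time_s: 4.55
tool_pos: [467.1, 216.7, 62.9]
ee_rot: [0.992, -0.126, 0.007, -0.003]
ft_force: [1.1, 0.8, -4.1]
opening: 13.8
```

```bash
python3 st.py; python3 pic.py p3
```

```text
4.55 tcp [467.1 216.7  62.9] jawdeg -104.4 z [ 0.015  0.005 -1.   ] q [-0.28  0.41 -0.33  2.09  0.22  0.66 -2.59] F [ 1.1  0.8 -4.1] op 13.8
```

View pics/p3.png

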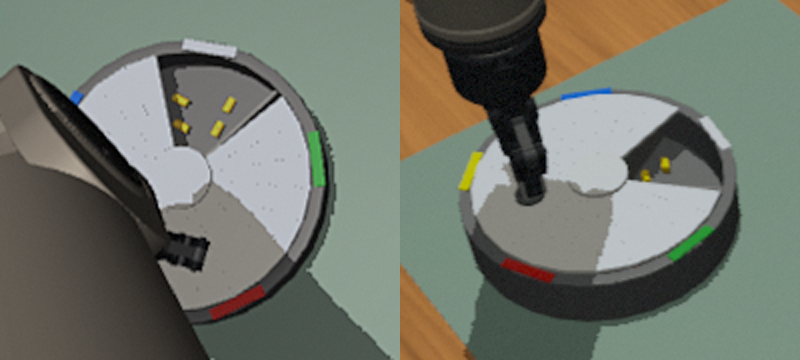

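Emit:
{"method": "apply_moves", "body": {
  "increments": [
    {"dx": -1.6, "dy": -6.3, "dz": 0, "wx": 0, "wy": 0, "wz": 0.105, "hand": 0},
    {"dx": -0.9, "dy": -6.4, "dz": 0, "wx": 0, "wy": 0, "wz": 0.105, "hand": 0},
    {"dx": -0.2, "dy": -6.5, "dz": 0, "wx": 0, "wy": 0, "wz": 0.105, "hand": 0},
    {"dx": 0.5, "dy": -6.5, "dz": 0, "wx": 0, "wy": 0, "wz": 0.105, "hand": 0}
  ]
}}

```text
time_s: 5.05
tool_pos: [464.9, 191.7, 62.9]
ee_rot: [0.996, 0.091, 0.007, -0.005]
ft_force: [1.4, 1.6, -6.0]
opening: 13.6
```

```bash
python3 st.py; python3 pic.py p4
```

```text
5.05 tcp [464.9 191.7  62.9] jawdeg -79.5 z [ 0.012  0.012 -1.   ] q [-0.15  0.4  -0.44  2.11  0.27  0.66 -2.16] F [ 1.4  1.6 -6. ] op 13.6
```

View pics/p4.png

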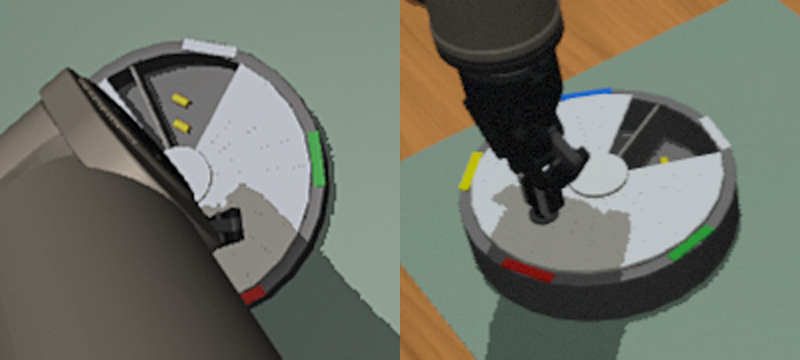

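Emit:
{"method": "apply_moves", "body": {
  "increments": [
    {"dx": 1.1, "dy": -6.4, "dz": 0, "wx": 0, "wy": 0, "wz": 0.105, "hand": 0},
    {"dx": 1.8, "dy": -6.2, "dz": 0, "wx": 0, "wy": 0, "wz": 0.105, "hand": 0},
    {"dx": 2.4, "dy": -6.0, "dz": 0, "wx": 0, "wy": 0, "wz": 0.105, "hand": 0},
    {"dx": 3.1, "dy": -5.7, "dz": 0, "wx": 0, "wy": 0, "wz": 0.105, "hand": 0}
  ]
}}

```text
time_s: 5.55
tool_pos: [473.0, 168.6, 62.9]
ee_rot: [0.955, 0.295, 0.005, -0.007]
ft_force: [-0.4, 1.5, -3.2]
opening: 13.7
```

```bash
python3 st.py
```

```text
5.55 tcp [473.  168.6  62.9] jawdeg -55.7 z [ 0.006  0.016 -1.   ] q [-0.01  0.42 -0.54  2.11  0.32  0.68 -1.73] F [-0.4  1.5 -3.2] op 13.7
```

Emit:
{"method": "apply_moves", "body": {
  "increments": [
    {"dx": 3.6, "dy": -5.4, "dz": 0, "wx": 0, "wy": 0, "wz": 0.105, "hand": 0},
    {"dx": 4.2, "dy": -5.0, "dz": 0, "wx": 0, "wy": 0, "wz": 0.105, "hand": 0},
    {"dx": 4.7, "dy": -4.5, "dz": 0, "wx": 0, "wy": 0, "wz": 0.105, "hand": 0},
    {"dx": 5.1, "dy": -4.0, "dz": 0, "wx": 0, "wy": 0, "wz": 0.105, "hand": 0},
    {"dx": 2, "dy": -1.5, "dz": 0, "wx": 0, "wy": 0, "wz": 0.04, "hand": 0},
    {"dx": 0, "dy": 0, "dz": 0, "wx": 0, "wy": 0, "wz": 0, "hand": 0}
  ]
}}

```text
time_s: 6.15
tool_pos: [492.5, 149.0, 62.8]
ee_rot: [0.863, 0.505, 0.002, -0.008]
ft_force: [-2.1, -2.4, 3.3]
opening: 14.0
```

```bash
python3 st.py;python3 pic.py p5
```

```text
6.15 tcp [492.5 149.   62.8] jawdeg -29.3 z [-0.004  0.017 -1.   ] q [ 0.12  0.47 -0.64  2.07  0.39  0.72 -1.28] F [-2.1 -2.4  3.3] op 14.0
```

View pics/p5.png

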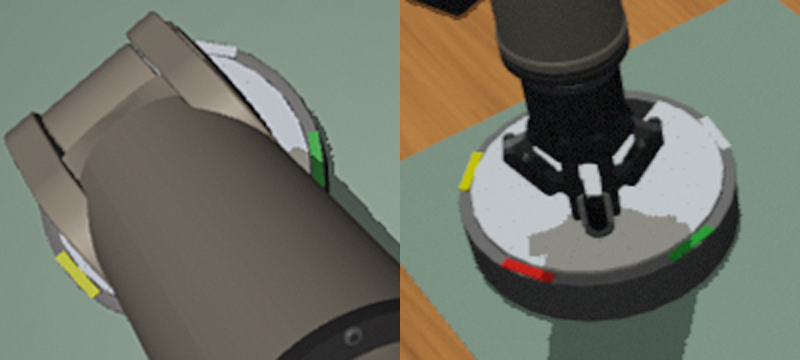

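Emit:
{"method": "apply_moves", "body": {
  "increments": [
    {"dx": 2.7, "dy": -1.6, "dz": 0, "wx": 0, "wy": 0, "wz": 0.045, "hand": 0},
    {"dx": 2, "dy": -1.1, "dz": 0, "wx": 0, "wy": 0, "wz": 0.035, "hand": 0},
    {"dx": 0, "dy": 0, "dz": 0, "wx": 0, "wy": 0, "wz": 0, "hand": 0}
  ]
}}

```text
time_s: 6.55
tool_pos: [496.1, 147.0, 62.9]
ee_rot: [0.843, 0.537, 0.002, -0.008]
ft_force: [-0.5, -1.7, 0.4]
opening: 14.2
```

```bash
python3 st.py
```

```text
6.55 tcp [496.1 147.   62.9] jawdeg -25.0 z [-0.006  0.016 -1.   ] q [ 0.14  0.48 -0.66  2.06  0.4   0.73 -1.21] F [-0.5 -1.7  0.4] op 14.2
```

Emit:
{"method": "apply_moves", "body": {
  "increments": [
    {"dx": 0, "dy": 0, "dz": 0, "wx": 0, "wy": 0, "wz": 0, "hand": 45},
    {"dx": 0, "dy": 0, "dz": 0, "wx": 0, "wy": 0, "wz": 0, "hand": 45},
    {"dx": 0, "dy": 0, "dz": 0, "wx": 0, "wy": 0, "wz": 0, "hand": 45},
    {"dx": 0, "dy": 0, "dz": 20, "wx": 0, "wy": 0, "wz": 0, "hand": 45},
    {"dx": 0, "dy": 0, "dz": 30, "wx": 0, "wy": 0, "wz": 0, "hand": 45},
    {"dx": 0, "dy": 0, "dz": 40, "wx": 0, "wy": 0, "wz": 0, "hand": 45},
    {"dx": 10, "dy": -40, "dz": 20, "wx": 0, "wy": 0, "wz": 0, "hand": 60},
    {"dx": 10, "dy": -40, "dz": 0, "wx": 0, "wy": 0, "wz": 0, "hand": 60},
    {"dx": 10, "dy": -40, "dz": 0, "wx": 0, "wy": 0, "wz": 0, "hand": 60},
    {"dx": 10, "dy": -30, "dz": 0, "wx": 0, "wy": 0, "wz": 0, "hand": 60}
  ]
}}

```text
time_s: 7.55
tool_pos: [535.4, -1.1, 179.1]
ee_rot: [0.843, 0.537, 0.003, -0.008]
ft_force: [0.0, 0.1, -0.1]
opening: 51.3
```

```bash
python3 st.py;python3 pic.py p6
```

```text
7.55 tcp [535.4  -1.1 179.1] jawdeg -25.0 z [-0.003  0.017 -1.   ] q [ 0.47  0.33 -0.69  1.94  0.23  0.96 -0.76] F [ 0.   0.1 -0.1] op 51.3
```

View pics/p6.png

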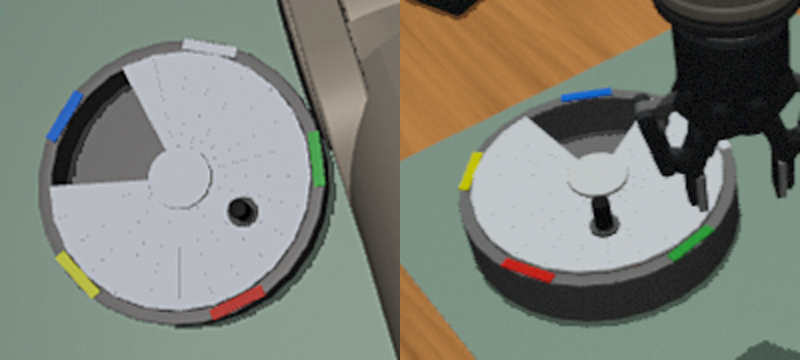

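Run:
```python
from h import *
T=viewer.grab_frame("top")
cv2.imwrite("pics/p7.png",cv2.resize(T["color"][225:320,110:230],None,fx=6,fy=6,interpolation=cv2.INTER_CUBIC))
a=[]
for uv in((162,245.5),(125,303)):
    d=ray(T,uv,54)[:2]-[523.4,197.8]; a.append(np.degrees(np.arctan2(d[1],d[0]))); print(np.hypot(*d),a[-1])
print(np.mean(a))
```

```text
107.62213821399764 30.334327299930823
110.74656436035862 94.7188524498837
62.52658987490726
```

View pics/p7.png

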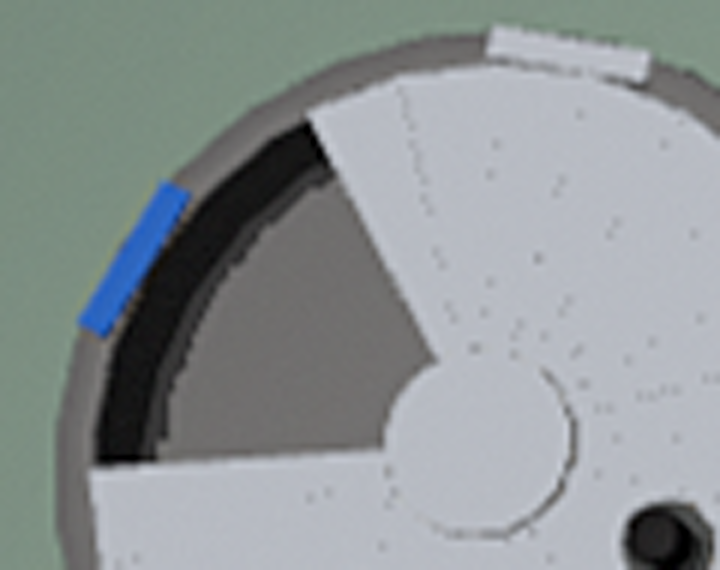

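Emit:
{"method": "apply_moves", "body": {
  "increments": [
    {"dx": 20, "dy": -33, "dz": -10, "wx": 0, "wy": 0, "wz": 0, "hand": 70},
    {"dx": 22, "dy": -36, "dz": -15, "wx": 0, "wy": 0, "wz": 0, "hand": 70},
    {"dx": 22, "dy": -36, "dz": -20, "wx": 0, "wy": 0, "wz": 0, "hand": 70},
    {"dx": 12, "dy": -18, "dz": -20, "wx": 0, "wy": 0, "wz": 0, "hand": 70},
    {"dx": 4, "dy": -6, "dz": -10, "wx": 0, "wy": 0, "wz": 0, "hand": 70},
    {"dx": 0, "dy": 0, "dz": 0, "wx": 0, "wy": 0, "wz": 0, "hand": 70}
  ]
}}

```text
time_s: 8.3
tool_pos: [618.0, -125.9, 102.0]
ee_rot: [0.842, 0.539, 0.005, -0.008]
ft_force: [-1.4, 0.8, 0.4]
opening: 59.5
```

```bash
python3 st.py
```

```text
8.3 tcp [ 618.  -125.9  102. ] jawdeg -24.8 z [-0.001  0.019 -1.   ] q [ 0.54  0.56 -0.58  1.78  0.35  0.91 -0.62] F [-1.4  0.8  0.4] op 59.5
```

Emit:
{"method": "apply_moves", "body": {
  "increments": [
    {"dx": 2, "dy": -12, "dz": 0, "wx": -0.018, "wy": 0, "wz": 0, "hand": 65},
    {"dx": 0, "dy": -4, "dz": -10, "wx": 0, "wy": 0, "wz": 0, "hand": 65},
    {"dx": 0, "dy": 0, "dz": -20, "wx": 0, "wy": 0, "wz": 0, "hand": 65},
    {"dx": 0, "dy": 0, "dz": -10, "wx": 0, "wy": 0, "wz": 0, "hand": 65},
    {"dx": 0, "dy": 0, "dz": 0, "wx": 0, "wy": 0, "wz": 0, "hand": 65}
  ]
}}

```text
time_s: 8.8
tool_pos: [620.4, -137.9, 64.0]
ee_rot: [0.841, 0.541, 0.001, 0.001]
ft_force: [-0.1, 0.6, 1.2]
opening: 55.5
```

```bash
python3 st.py;  python3 - <<'E'
from h import *
a=[]
t=robot.read_state()["tool_pos"]
for n,(u,v) in(("top",(300,170)),("side",(280,200))):
    f=viewer.grab_frame(n); print((proj(f,t)-[u,v])*2+[400*len(a),0])
    a.append(cv2.resize(f["color"][v:v+180,u:u+200],None,fx=2,fy=2,interpolation=cv2.INTER_CUBIC))
cv2.imwrite(f"pics/p8.png",np.hstack(a))
E
```

```text
8.8 tcp [ 620.4 -137.9   64. ] jawdeg -24.5 z [ 0.003 -0.    -1.   ] q [ 0.52  0.61 -0.55  1.8   0.41  0.85 -0.64] F [-0.1  0.6  1.2] op 55.5
[171.09490723 150.85319986]
[573.66580628 188.13155743]
```

View pics/p8.png

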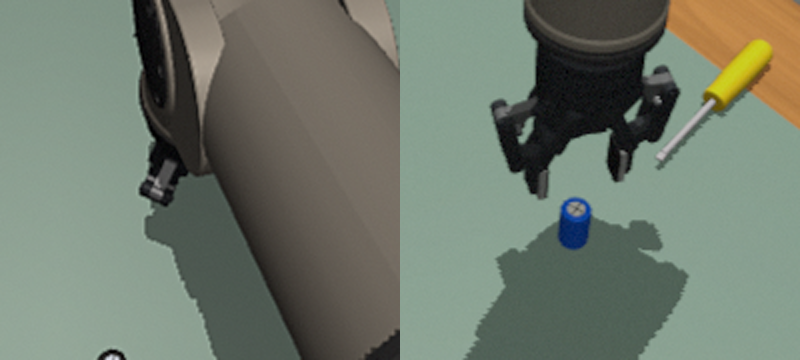

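Emit:
{"method": "apply_moves", "body": {
  "increments": [
    {"dx": 0, "dy": -4.5, "dz": 0, "wx": 0, "wy": 0, "wz": 0, "hand": 65},
    {"dx": 0, "dy": 0, "dz": -15, "wx": 0, "wy": 0, "wz": 0, "hand": 65},
    {"dx": 0, "dy": 0, "dz": -17, "wx": 0, "wy": 0, "wz": 0, "hand": 65},
    {"dx": 0, "dy": 0, "dz": -9, "wx": 0, "wy": 0, "wz": 0, "hand": 65},
    {"dx": 0, "dy": 0, "dz": -3, "wx": 0, "wy": 0, "wz": 0, "hand": 65},
    {"dx": 0, "dy": 0, "dz": 0, "wx": 0, "wy": 0, "wz": 0, "hand": 65}
  ]
}}

```text
time_s: 9.5
tool_pos: [621.6, -143.1, 19.0]
ee_rot: [0.841, 0.541, 0.002, 0.002]
ft_force: [0.6, -0.6, -0.5]
opening: 55.3
```

```bash
python3 st.py
```

```text
9.5 tcp [ 621.6 -143.1   19. ] jawdeg -24.5 z [ 0.006 -0.001 -1.   ] q [ 0.51  0.66 -0.51  1.81  0.45  0.77 -0.67] F [ 0.6 -0.6 -0.5] op 55.3
```

Emit:
{"method": "apply_moves", "body": {
  "increments": [
    {"dx": -0.8, "dy": 0.3, "dz": -3, "wx": 0, "wy": 0, "wz": 0, "hand": 65},
    {"dx": 0, "dy": 0, "dz": 0, "wx": 0, "wy": 0, "wz": 0, "hand": 40},
    {"dx": 0, "dy": 0, "dz": 0, "wx": 0, "wy": 0, "wz": 0, "hand": 30},
    {"dx": 0, "dy": 0, "dz": 0, "wx": 0, "wy": 0, "wz": 0, "hand": 0},
    {"dx": 0, "dy": 0, "dz": 0, "wx": 0, "wy": 0, "wz": 0, "hand": 0},
    {"dx": 0, "dy": 0, "dz": 0, "wx": 0, "wy": 0, "wz": 0, "hand": 0},
    {"dx": 0, "dy": 0, "dz": 0, "wx": 0, "wy": 0, "wz": 0, "hand": 0},
    {"dx": 0, "dy": 0, "dz": 0, "wx": 0, "wy": 0, "wz": 0, "hand": 0}
  ]
}}

```text
time_s: 10.3
tool_pos: [621.7, -142.8, 17.2]
ee_rot: [0.841, 0.541, 0.003, 0.003]
ft_force: [-0.7, -0.2, -0.9]
opening: 22.8
```

```bash
python3 st.py
```

```text
10.3 tcp [ 621.7 -142.8   17.2] jawdeg -24.5 z [ 0.008 -0.002 -1.   ] q [ 0.5   0.67 -0.51  1.82  0.45  0.77 -0.67] F [-0.7 -0.2 -0.9] op 22.8
```

Emit:
{"method": "apply_moves", "body": {
  "increments": [
    {"dx": 0, "dy": 0, "dz": 20, "wx": 0, "wy": 0, "wz": 0, "hand": 0},
    {"dx": 0, "dy": 0, "dz": 35, "wx": 0, "wy": 0, "wz": 0, "hand": 0},
    {"dx": 0, "dy": 0, "dz": 40, "wx": 0, "wy": 0, "wz": 0, "hand": 0},
    {"dx": 0, "dy": 10, "dz": 30, "wx": 0, "wy": 0, "wz": 0, "hand": 0},
    {"dx": -5, "dy": 30, "dz": 0, "wx": 0, "wy": 0, "wz": 0, "hand": 0},
    {"dx": -6, "dy": 38, "dz": 0, "wx": 0, "wy": 0, "wz": 0, "hand": 0},
    {"dx": -6, "dy": 38, "dz": 0, "wx": 0, "wy": 0, "wz": 0, "hand": 0},
    {"dx": -6, "dy": 38, "dz": 0, "wx": 0, "wy": 0, "wz": 0, "hand": 0},
    {"dx": -6, "dy": 38, "dz": 0, "wx": 0, "wy": 0, "wz": 0, "hand": 0},
    {"dx": -6, "dy": 38, "dz": 0, "wx": 0, "wy": 0, "wz": 0, "hand": 0}
  ]
}}

```text
time_s: 11.3
tool_pos: [584.1, 87.7, 147.1]
ee_rot: [0.844, 0.536, 0.003, 0.004]
ft_force: [0.5, 0.4, 0.7]
opening: 23.1
```

```bash
python3 st.py
```

```text
11.3 tcp [584.1  87.7 147.1] jawdeg -25.1 z [ 0.009 -0.003 -1.   ] q [ 0.25  0.45 -0.65  1.85  0.34  0.94 -0.99] F [0.5 0.4 0.7] op 23.1
```

Emit:
{"method": "apply_moves", "body": {
  "increments": [
    {"dx": -5, "dy": 38, "dz": 0, "wx": 0, "wy": 0.009, "wz": -0.03, "hand": 0},
    {"dx": -5, "dy": 38, "dz": 0, "wx": 0, "wy": 0, "wz": 0, "hand": 0},
    {"dx": -5, "dy": 38, "dz": 0, "wx": 0, "wy": 0, "wz": 0, "hand": 0},
    {"dx": -5, "dy": 30, "dz": 0, "wx": 0, "wy": 0, "wz": 0, "hand": 0},
    {"dx": -3, "dy": 15, "dz": 0, "wx": 0, "wy": 0, "wz": 0, "hand": 0},
    {"dx": 0, "dy": 5, "dz": 0, "wx": 0, "wy": 0, "wz": 0, "hand": 0},
    {"dx": 0, "dy": 0, "dz": 0, "wx": 0, "wy": 0, "wz": 0, "hand": 0}
  ]
}}

```text
time_s: 12.0
tool_pos: [557.4, 263.3, 147.8]
ee_rot: [0.851, 0.526, -0.001, 0.001]
ft_force: [0.7, -0.9, -0.2]
opening: 22.9
```

```bash
python3 st.py
```

```text
12.0 tcp [557.4 263.3 147.8] jawdeg -26.5 z [-0.    -0.002 -1.   ] q [-0.04  0.5  -0.67  1.78  0.36  0.99 -1.32] F [ 0.7 -0.9 -0.2] op 22.9
```

Emit:
{"method": "apply_moves", "body": {
  "increments": [
    {"dx": 2, "dy": 3, "dz": -15, "wx": 0, "wy": 0, "wz": 0, "hand": 0},
    {"dx": 0, "dy": 0, "dz": -22, "wx": 0, "wy": 0, "wz": 0, "hand": 0},
    {"dx": 0, "dy": 0, "dz": -16, "wx": 0, "wy": 0, "wz": 0, "hand": 0},
    {"dx": 0, "dy": 0, "dz": -6, "wx": 0, "wy": 0, "wz": 0, "hand": 0},
    {"dx": 0, "dy": 0, "dz": 0, "wx": 0, "wy": 0, "wz": 0, "hand": 0}
  ]
}}

```text
time_s: 12.5
tool_pos: [562.0, 259.1, 84.1]
ee_rot: [0.853, 0.522, -0.001, 0.002]
ft_force: [0.8, 0.4, 0.5]
opening: 22.9
```

```bash
python3 st.py;python3 pic.py p9
```

```text
12.5 tcp [562.  259.1  84.1] jawdeg -27.0 z [-0.    -0.005 -1.   ] q [-0.07  0.58 -0.62  1.82  0.43  0.89 -1.37] F [0.8 0.4 0.5] op 22.9
```

View pics/p9.png

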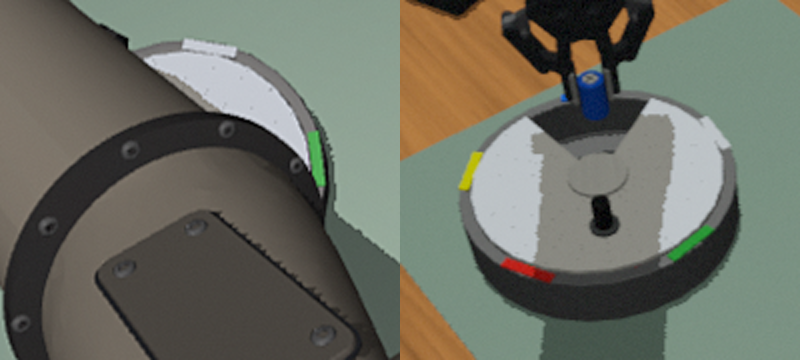

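Emit:
{"method": "apply_moves", "body": {
  "increments": [
    {"dx": -2.5, "dy": 7, "dz": 0, "wx": 0, "wy": 0, "wz": 0, "hand": 0},
    {"dx": 0, "dy": 1, "dz": -3, "wx": 0, "wy": 0, "wz": 0, "hand": 0},
    {"dx": 0, "dy": 0, "dz": 0, "wx": 0, "wy": 0, "wz": 0, "hand": 0}
  ]
}}

```text
time_s: 12.9
tool_pos: [560.6, 269.1, 84.0]
ee_rot: [0.853, 0.523, 0.001, 0.002]
ft_force: [1.1, -0.1, -0.4]
opening: 23.3
```

```bash
python3 st.py
```

```text
12.9 tcp [560.6 269.1  84. ] jawdeg -27.0 z [ 0.004 -0.003 -1.   ] q [-0.09  0.58 -0.62  1.82  0.43  0.88 -1.38] F [ 1.1 -0.1 -0.4] op 23.3
```

Emit:
{"method": "apply_moves", "body": {
  "increments": [
    {"dx": 0, "dy": 0, "dz": -8, "wx": 0, "wy": 0, "wz": 0, "hand": 0},
    {"dx": 0, "dy": 0.5, "dz": -9, "wx": 0, "wy": 0, "wz": 0, "hand": 0},
    {"dx": 0, "dy": 0.5, "dz": -9, "wx": 0, "wy": 0, "wz": 0, "hand": 0},
    {"dx": 0, "dy": 0, "dz": -6, "wx": 0, "wy": 0, "wz": 0, "hand": 0},
    {"dx": 0, "dy": 0, "dz": 0, "wx": 0, "wy": 0, "wz": 0, "hand": 0}
  ]
}}

```text
time_s: 13.4
tool_pos: [560.4, 270.2, 49.0]
ee_rot: [0.852, 0.523, 0.001, 0.003]
ft_force: [0.1, -0.1, -0.2]
opening: 22.7
```

```bash
python3 st.py
```

```text
13.4 tcp [560.4 270.2  49. ] jawdeg -27.0 z [ 0.004 -0.004 -1.   ] q [-0.11  0.62 -0.6   1.83  0.47  0.83 -1.41] F [ 0.1 -0.1 -0.2] op 22.7
```

Emit:
{"method": "apply_moves", "body": {
  "increments": [
    {"dx": 0, "dy": -1, "dz": -7, "wx": 0, "wy": 0, "wz": 0, "hand": 0},
    {"dx": 0, "dy": 0, "dz": -7, "wx": 0, "wy": 0, "wz": 0, "hand": 0},
    {"dx": 0, "dy": 0, "dz": -5, "wx": 0, "wy": 0, "wz": 0, "hand": 0},
    {"dx": 0, "dy": 0, "dz": -2, "wx": 0, "wy": 0, "wz": 0, "hand": 0},
    {"dx": 0, "dy": 0, "dz": 0, "wx": 0, "wy": 0, "wz": 0, "hand": 0}
  ]
}}

```text
time_s: 13.9
tool_pos: [560.3, 268.9, 25.9]
ee_rot: [0.853, 0.523, 0.0, 0.002]
ft_force: [-0.8, -0.9, 0.2]
opening: 23.1
```

```bash
python3 st.py;python3 pic.py p10
```

```text
13.9 tcp [560.3 268.9  25.9] jawdeg -27.0 z [ 0.003 -0.004 -1.   ] q [-0.12  0.65 -0.58  1.84  0.49  0.79 -1.43] F [-0.8 -0.9  0.2] op 23.1
```

View pics/p10.png

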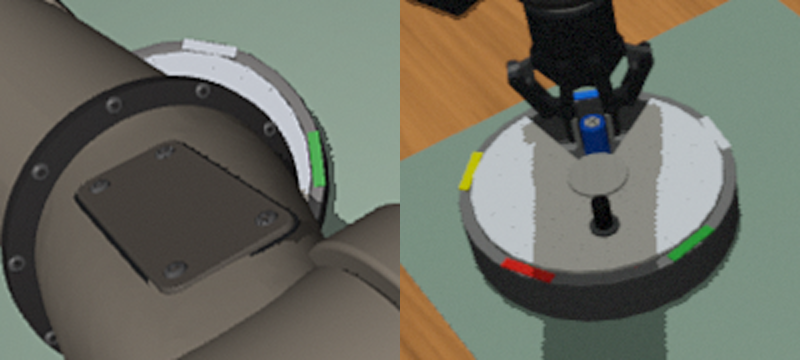

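Emit:
{"method": "apply_moves", "body": {
  "increments": [
    {"dx": 0, "dy": 0, "dz": -2, "wx": 0, "wy": 0, "wz": 0, "hand": 0},
    {"dx": 0, "dy": 0, "dz": -0.5, "wx": 0, "wy": 0, "wz": 0, "hand": 0},
    {"dx": 0, "dy": 0, "dz": 0, "wx": 0, "wy": 0, "wz": 0, "hand": 0}
  ]
}}

```text
time_s: 14.3
tool_pos: [560.9, 269.3, 24.2]
ee_rot: [0.853, 0.523, 0.001, 0.003]
ft_force: [0.6, 0.1, -0.3]
opening: 23.3
```

```bash
python3 st.py
```

```text
14.3 tcp [560.9 269.3  24.2] jawdeg -27.0 z [ 0.005 -0.003 -1.   ] q [-0.12  0.65 -0.58  1.84  0.5   0.79 -1.43] F [ 0.6  0.1 -0.3] op 23.3
```

Bottom is about 1 mm above the floor; one small step more, then open.

Emit:
{"method": "apply_moves", "body": {
  "increments": [
    {"dx": 0, "dy": 0, "dz": -1, "wx": 0, "wy": 0, "wz": 0, "hand": 0},
    {"dx": 0, "dy": 0, "dz": 0, "wx": 0, "wy": 0, "wz": 0, "hand": 35},
    {"dx": 0, "dy": 0, "dz": 0, "wx": 0, "wy": 0, "wz": 0, "hand": 42},
    {"dx": 0, "dy": 0, "dz": 0, "wx": 0, "wy": 0, "wz": 0, "hand": 42},
    {"dx": 0, "dy": 0, "dz": 0, "wx": 0, "wy": 0, "wz": 0, "hand": 42}
  ]
}}

```text
time_s: 14.8
tool_pos: [561.1, 269.4, 23.5]
ee_rot: [0.853, 0.523, 0.001, 0.003]
ft_force: [-0.7, 0.0, -0.1]
opening: 35.7
```

```bash
python3 st.py
```

```text
14.8 tcp [561.1 269.4  23.5] jawdeg -27.0 z [ 0.005 -0.003 -1.   ] q [-0.12  0.66 -0.58  1.85  0.5   0.79 -1.43] F [-0.7  0.  -0.1] op 35.7
```

Emit:
{"method": "apply_moves", "body": {
  "increments": [
    {"dx": 0, "dy": 0, "dz": 8, "wx": 0, "wy": 0, "wz": 0, "hand": 42},
    {"dx": 0, "dy": 0, "dz": 10, "wx": 0, "wy": 0, "wz": 0, "hand": 42},
    {"dx": 0, "dy": 0, "dz": 10, "wx": 0, "wy": 0, "wz": 0, "hand": 42},
    {"dx": 0, "dy": 0, "dz": 10, "wx": 0, "wy": 0, "wz": 0, "hand": 42},
    {"dx": 0, "dy": 0, "dz": 12, "wx": 0, "wy": 0, "wz": 0, "hand": 42},
    {"dx": 0, "dy": 0, "dz": 15, "wx": 0, "wy": 0, "wz": 0, "hand": 42},
    {"dx": 0, "dy": 0, "dz": 20, "wx": 0, "wy": 0, "wz": 0, "hand": 42},
    {"dx": 0, "dy": 0, "dz": 30, "wx": 0, "wy": 0, "wz": 0, "hand": 42},
    {"dx": 0, "dy": 0, "dz": 40, "wx": 0, "wy": 0, "wz": 0, "hand": 42},
    {"dx": 0, "dy": -10, "dz": 30, "wx": 0, "wy": 0, "wz": 0, "hand": 42}
  ]
}}

```text
time_s: 15.8
tool_pos: [558.5, 259.9, 219.8]
ee_rot: [0.852, 0.524, -0.0, 0.002]
ft_force: [-0.2, 0.3, -0.4]
opening: 36.1
```

Emit:
{"method": "apply_moves", "body": {
  "increments": [
    {"dx": 5, "dy": -35, "dz": 0, "wx": 0, "wy": 0, "wz": 0, "hand": 42},
    {"dx": 5, "dy": -40, "dz": 0, "wx": 0, "wy": 0, "wz": 0, "hand": 42},
    {"dx": 5, "dy": -40, "dz": 0, "wx": 0, "wy": 0, "wz": 0, "hand": 42},
    {"dx": 5, "dy": -40, "dz": 0, "wx": 0, "wy": 0, "wz": 0, "hand": 42},
    {"dx": 5, "dy": -40, "dz": 0, "wx": 0, "wy": 0, "wz": 0, "hand": 42},
    {"dx": 5, "dy": -40, "dz": 0, "wx": 0, "wy": 0, "wz": 0, "hand": 42},
    {"dx": 5, "dy": -40, "dz": 0, "wx": 0, "wy": 0, "wz": 0, "hand": 42},
    {"dx": 0, "dy": -30, "dz": 0, "wx": 0, "wy": 0, "wz": 0, "hand": 42},
    {"dx": 0, "dy": -10, "dz": 0, "wx": 0, "wy": 0, "wz": 0, "hand": 42},
    {"dx": 0, "dy": 0, "dz": 0, "wx": 0, "wy": 0, "wz": 0, "hand": 42}
  ]
}}

```text
time_s: 16.8
tool_pos: [593.2, -65.0, 237.9]
ee_rot: [0.851, 0.525, 0.008, 0.005]
ft_force: [0.5, 0.5, 0.3]
opening: 35.8
```

```bash
python3 st.py;python3 pic.py p11
python3 - <<'E'
from h import *
f=viewer.grab_frame("side");cv2.imwrite("pics/s12.png",f["color"])
T=viewer.grab_frame("top")
cv2.imwrite("pics/p12.png",cv2.resize(T["color"][225:320,110:230],None,fx=6,fy=6,interpolation=cv2.INTER_CUBIC))
E
```

```text
16.8 tcp [593.2 -65.  237.9] jawdeg -26.6 z [ 0.018  0.    -1.   ] q [ 0.5   0.34 -0.61  1.76  0.22  1.09 -0.66] F [0.5 0.5 0.3] op 35.8
```

View pics/p11.png

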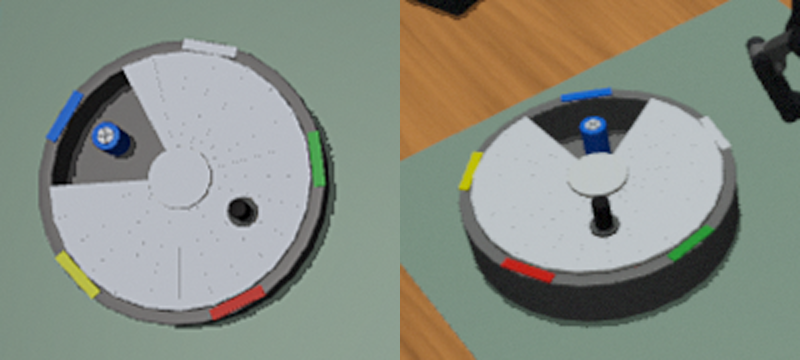

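View pics/p12.png

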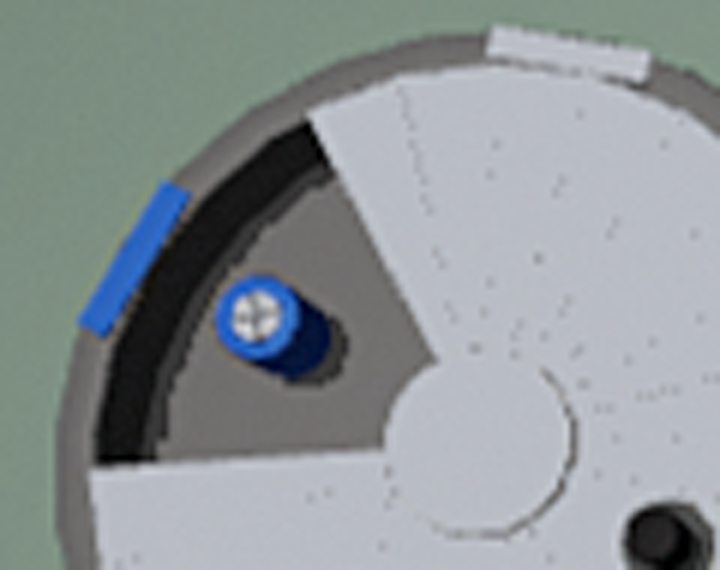

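View pics/s12.png

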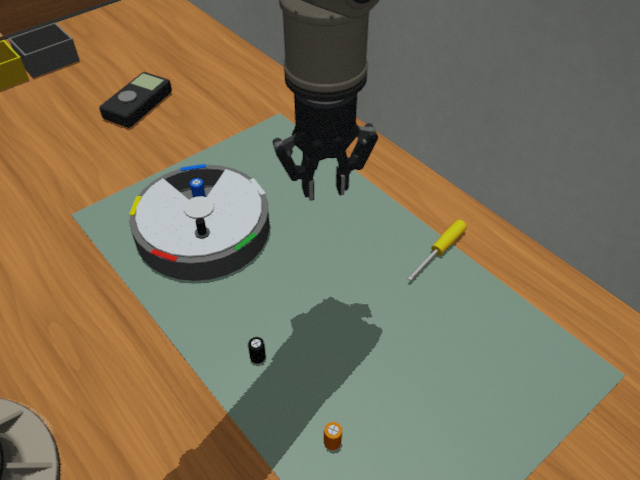

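The capacitor stands upright in the blue bay (top picture around pixel (153, 278)). The cover is in the same place as before, and the other items have not moved. Handing in.

```bash
python3 -c "
from bench import robot
print(robot.hand_in())"
```

```text
the job is handed in; nothing more can be done
None
```

The blue capacitor is in the blue-marked compartment, with the cover's opening left lined up over it. I handed the job in at about 17 s of the 64 s allowed.

- **Cover:** I gripped the knob and turned the cover about 79° counter-clockwise. From the top picture, the opening's middle is at about 62.5° and the blue mark is at about 63.1°. The opening edges are in the same place in the picture taken after the placing.
- **Capacitor:** The last pictures show it standing upright, about 78 mm from the axis by the arm's reading, clear of the opening's edges.
- **Other items:** In the last side picture the orange and black capacitors and the screwdriver are where they started. The gripper was well clear of everything.
- **Forces:** The wrist forces I read stayed within about 7 N.
- **Disagreements:**
  - The two cameras differed by 2–4 mm on the tray and capacitor positions and by up to about 7 mm on the knob. For the tray and capacitor I used roughly the average.
  - The gripper reads about 2 mm less than the true size of what it holds.

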